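# Clear the sawn offcuts from under the weld positioner

### The arm

A 6-joint arm with a two-finger parallel gripper is mounted at the origin on the work surface. World frame = base frame: x ahead of the robot, y to its left, z up, the work surface at z = 0. Lengths are in m, angles in degrees, forces in N, time in s.
With the tool pointing down it reaches from about 0.35 to 0.975 m from the base axis. Payload 4.9 kg.
Tool frame: the origin (TCP) lies between the finger pads; the fingertips stand 17 mm ahead of it and the grasp point (between the pads) lies 2 mm behind it; z points along the fingers, y is the line along which they close (so a half turn about z gives the same grasp; the last joint's range is limited). The gripper opens to 85 mm and grips with 20 to 120 N. Pads are 22 mm wide; open, the fingers measure 114 mm over their backs; the gripper's body (76 mm by 85 mm) begins 54 mm behind the grasp point. The pads swing forward as they close: fully open they stand 13 mm farther back than shut.
Start: joints at [59.301, 3.019, 92.412, -0, 84.569, -6.818], TCP at [0.253, 0.571, 0.248] pointing down, gripper open.
Joint ranges: [-172.51, 172.51], [-57.92, 126.97], [3.15, 148.05], [-58.71, 238.71], [5.1, 150.11], [-179.66, 179.66]. Speed limits (degrees/s): [147.25, 147.25, 180, 180, 180, 180].

### API

Orientations are given as a 3x3 rotation matrix whose columns are the frame's x, y, z axes.
In Python, from plant import sense, grab_frame, get_calibration, hand_in gives the robot as it stands.
- The arm moves only by the shell command python3 -m handwheel 'ROWS'. ROWS is JSON, a list of rows, each a list of 7 numbers: the shift along the tool's x, y, z in mm, then the turn, a rotation vector about the tool's x, y, z in degrees, then the closure, from 0 (fully open) to 1 (shut). In form: [[tx, ty, tz, wx, wy, wz, grip], ...]. A call has 1 to 8 rows; each row is the pose to reach, as a shift and turn from the pose commanded when the call began, along the tool's axes at that moment; what a row does not reach only later rows make up. A row lasts 1/10 s, in which the tool goes at most 50 mm and 8.59 degrees, less where a joint would pass 70% of its speed; a pose out of reach is approached as far as the arm can. A call with a gripper value outside its range is refused whole. The fingers move at their own pace and stop on an object; the grip force is fixed at half the most. Time passes only in rows, so rows that repeat a pose let the fingers close. It gives the time, the measured TCP pose, the force, the opening and the grip force at its end, in the units of the state.
- sense(): the state, without advancing time (a new reading comes with each control period).
- grab_frame(name): name is "side" or "top" or "wrist"; returns (picture, depth): 420x560x3 uint8, blue, green, red; 420x560 float32, m along the optical axis (not along the pixel's ray), 0 where there is no reading.
- get_calibration(name): a dict with "camera_matrix" (3x3 intrinsics, pixels), "R" (3x3) and "t" (3): a world point X has camera coordinates R X + t. Camera axes: x right, y down, z forward; pixel columns grow to the right and rows downward; lengths in m; the calibration is good to about 2 mm. A picture is of the moment at which its call begins: read the wrist's pose just before it. get_calibration takes no time and is no camera call; for the wrist camera it gives the pose at the moment of the call.
- hand_in(): hands the job in; it is judged then, once.
The state is a dict: "time_s": time; "qpos": joint angles; "joint_vel": joint speeds; "joint_efforts": joint torques, N m; "tool_pos": TCP position; "ee_rot": TCP orientation; "contact_force": force on the tool from outside, world axes, zero at the start; "ft_torque": the same for the moment, N m; "gripper_width": finger opening in m; "finger_force": force on a finger pad.
Only numpy, scipy, OpenCV 4.12 (cv2) and the standard library are available. Lean on these libraries where they do the work, as an engineer would, in place of code of your own. Each camera call takes 0.05 s, during which the arm holds its last target. There are 200 camera calls.

### The job

Two sawn offcuts, a stub of square tube and a stub of angle iron, have ended up under the arm of the weld positioner. Clear both of them from the table into the scrap bin, without knocking the positioner or the test coupon on it. Leave the scrap bin and everything else on the table where they are.

Things in the scene. Friction and masses are not known exactly. Their poses are not given: they have to be found in the camera images.
- tube_offcut: offcut of square steel tube, 40 x 40 mm outside, wall 4 mm, 50 mm long, about 190 g, open at both sawn ends, lying on the table under the positioner arm. Origin: centre of its underside; x along the tube (the 50 mm), y across (40 mm), z up. Either pair of sides may be gripped.
- tube_mid (a point): the middle of the square tube offcut, 20 mm above its origin.
- angle_offcut: offcut of steel angle iron (L section 40 x 40 mm, 6 mm thick), 45 mm long, about 150 g, lying on one leg under the positioner arm. Origin: centre of the underside of the flat leg; y along the angle (sawn ends at y = ±22.5 mm), x across (flat leg x = -20 to +20 mm), z up. The upright leg, 40 mm high, is at x = +14 to +20 mm, on the left seen from the robot. Can be gripped across the sawn ends.
- angle_mid (a point): a point inside the L of the angle iron offcut, 5 mm in x from its origin and 16 mm up (near its centre of mass).
- scrap_bin: open-topped sheet steel scrap bin, loose, 2.6 kg, 170 mm (x) x 240 mm (y) outside, 110 mm high, walls and floor 4 mm, a bail handle folded flat on each short end (to 145 mm from the centre), a few rod stubs on its floor. Origin: centre of its underside.
- bin_mouth (a point): centre of the scrap bin's mouth, at rim height (110 mm).
- positioner: weld positioner bolted to the table: base plate 140 x 140 x 12 mm at the far side, upright post with a sliding collar, and a level square arm that runs from the collar towards the robot (the positioner's -y) with a test coupon strapped on top. Fixed. Origin: foot of the post's axis on the table; x to the robot's right, z up.
- beam_mid (a point): middle of the underside of the positioner's square arm over the stretch where the offcuts lie: 220 mm from the post along -y, 190 mm above the table. The arm is 50 x 50 mm (top at 240 mm) and ends 421 mm from the post. Its receiver (66 mm square, 30 to 106 mm from the post) carries a T-screw on top, to 292 mm height.
- lug: drilled lug, a good part: flat steel plate 55 x 50 x 10 mm with a 20 mm hole, lying just left of the arm. Origin: centre of its underside.
- magnet: arrow-shaped welding magnet, 105 x 100 x 16 mm, lying flat. Origin: centre of its underside.
- bead_plate: steel practice plate 100 (x) x 150 (y) x 8 mm with weld beads on top, lying flat. Origin: centre of its underside.
- pliers: pliers, 200 mm long, 15 mm high, lying flat. Origin: under the pivot; jaws to +x, handles to 137 mm in -x.
- chipping_hammer: chipping hammer lying flat, 24 mm high: head 170 mm long across y at the origin, wooden handle to 212 mm in -x. Origin: under the head.
- wire_brush: wire hand brush lying on its side, 240 mm long in x, 28 mm high; wood at the origin (16 mm wide), bristles on +y out to 31 mm. Origin: centre of the wood's underside.
- dip_jar: small plastic jar with a lid, 72 mm diameter, 65 mm high, standing. Origin: centre of its underside.
- post_top (a point): top of the positioner's post on its axis, 412 mm high; post 48 mm diameter, collar 74 mm diameter at 170 to 260 mm height, with a T-screw out to 80 mm on the -x side at 215 mm height.
- coupon_mid (a point): middle of the top face of the test coupon, two steel plates side by side, 79 x 140 x 8 mm together, flat on top of the arm 335 mm from the post, 248 mm above the table; held by two straps 90 mm wide with bolts, which pass beside the arm down to 186 mm and up to 261 mm height.
Not all that is in view belongs to the job. What is shaped like the angle_offcut but green or purple is not meant.

How it is judged (in metres and radians):
At the end, for the whole second after the job is handed in: The middles of both offcuts (tube_mid, angle_mid) lie inside the scrap bin, between its walls and below its rim, both at rest (slower than 0.02 m/s); the bin stands upright on the table within 40 mm of where it was (x of tube_mid in the frame of scrap_bin between -0.081 and 0.081 m and y of tube_mid in the frame of scrap_bin between -0.116 and 0.116 m and z of tube_mid in the frame of scrap_bin between 0 and 0.11 m and linear speed of each of tube_offcut, angle_offcut below 0.02 m/s and x of angle_mid in the frame of scrap_bin between -0.081 and 0.081 m and y of angle_mid in the frame of scrap_bin between -0.116 and 0.116 m and z of angle_mid in the frame of scrap_bin between 0 and 0.11 m and angle between scrap_bin's own z axis and vertical below 0.1 rad and distance of scrap_bin from where it was at the start of the episode below 0.04 m); the robot touches nothing.
It fails at once if the positioner or the coupon on it is knocked (more than 15 N) (contact force between anything else and positioner above 15 N).
It fails at once if the scrap bin is shoved more than 40 mm or tipped (distance of scrap_bin from where it was at the start of the episode above 0.04 m or angle between scrap_bin's own z axis and vertical above 0.25 rad).
It fails at once if the lug, magnet, practice plate, pliers, chipping hammer, wire brush or jar is moved more than 30 mm, or the jar tipped over (distance of any of lug, magnet, bead_plate, pliers, chipping_hammer, wire_brush, dip_jar from where it was at the start of the episode above 0.03 m or angle between dip_jar's own z axis and vertical above 0.5 rad).
It also fails if it takes over 61 s, if anything falls off the work surface, if the arm or the gripper's body presses on something with over 40 N, if the wrist force passes 120 N, or if a joint passes its speed limit or range.

## Working session

There is one attempt and no reset: what is moved stays moved. The work goes in short steps, Python scripts to look and compute and a shell command to move; the robot and the scene stay as the last step left them, time stands still between calls to the robot, and variables do not carry over. Pictures are saved under pics/ and viewed, at most 10 in all, crops included, and the job is handed in when it is done.

```bash
mkdir -p pics; ls; cat > h.py <<'E'
import numpy as np, cv2
from plant import sense, grab_frame, get_calibration, hand_in
def cloud(name):
    c=get_calibration(name); p,d=grab_frame(name)
    K,R,t=[np.array(c[k],float) for k in("camera_matrix","R","t")]
    v,u=np.indices(d.shape); X=np.stack([(u-K[0,2])/K[0,0]*d,(v-K[1,2])/K[1,1]*d,d],-1)
    W=(X-t.ravel())@R
    W[d==0]=np.nan
    return p,W,(K,R,t)
E
python3 - <<'E'
from h import *
s=sense();print(s['time_s'],s['tool_pos'],s['ee_rot'],s['gripper_width'])
for n in("top","side"):
    p,W,(K,R,t)=cloud(n); cv2.imwrite(f"pics/{n}0.png",p); np.savez(f"/tmp/{n}.npz",p=p,W=W,K=K,R=R,t=t)
    print(n,-R.T@t.ravel(),R[2])
E
```

```text
pics
0.0 [0.25272083 0.57098208 0.24704933] [[-9.14401807e-01  4.04806402e-01 -1.05453592e-03]
 [ 4.04807705e-01  9.14400087e-01 -1.78979807e-03]
 [ 2.39746022e-04 -2.06347885e-03 -9.99997842e-01]] 0.08514999219525228
top [0.28149266 0.02924407 1.60114968] [ 0.20992813  0.00760997 -0.9776872 ]
side [ 0.13139248 -0.9043145   1.47691528] [ 0.28022444  0.58999206 -0.75722099]
```

View pics/top0.png

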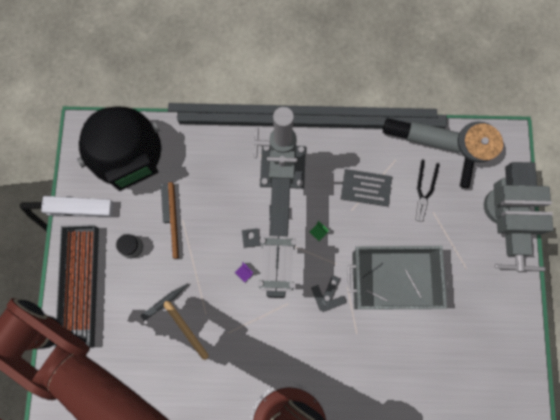

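View pics/side0.png

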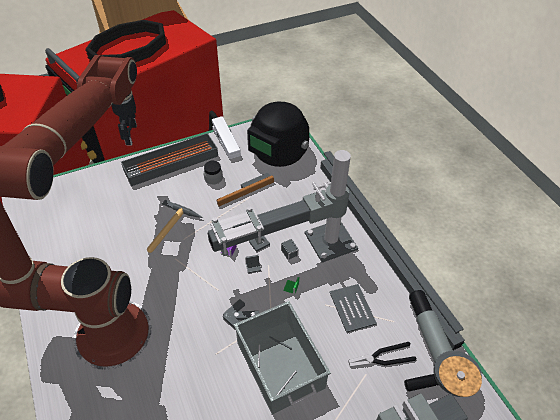

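The top view shows the post at (283,118), the arm running down to (276,297), the lug at (251,237), the magnet at (328,292), the bin at (400,278), and green (318,231) and purple (245,271) decoys. In the side view, grey objects lie under the arm at (253,264), (290,249) and (258,243). I'll enlarge those and measure them.

```bash
python3 - <<'E'
from h import *
S=np.load('/tmp/side.npz');T=np.load('/tmp/top.npz')
p=S['p'];W=S['W']
c=cv2.resize(p[205:315,200:340],None,fx=5.7,fy=5.4,interpolation=cv2.INTER_CUBIC);cv2.imwrite('pics/crop.png',c)
# objects on table near arm, side view
z=W[...,2]
m=((z>0.012)&(z<0.1)).astype(np.uint8); m[:205]=0;m[315:]=0;m[:,:200]=0;m[:,340:]=0
n,l,st,ce=cv2.connectedComponentsWithStats(m)
for i in range(1,n):
    if st[i,4]>25:
        P=W[l==i];print('side',ce[i].round(),st[i,4],P.min(0).round(3),P.max(0).round(3),np.median(P,0).round(3))
W=T['W'];z=W[...,2]
def rep(nm,lo,hi,box):
    u0,v0,u1,v1=box;m=np.zeros(z.shape,bool);m[v0:v1,u0:u1]=1;m&=(z>lo)&(z<hi);P=W[m];
    r=cv2.minAreaRect((P[:,:2]*1000).astype(np.float32));print(nm,m.sum(),np.round(r[0],0),np.round(r[1],0),round(r[2],1),np.median(P,0).round(3))
rep('post',.38,.43,(260,90,310,140))
rep('arm',.225,.245,(255,185,305,305))
rep('armend',.225,.3,(255,280,305,310))
rep('binrim',.1,.12,(340,230,460,320))
rep('magnet',.01,.05,(305,265,350,320))
rep('lug',.006,.05,(238,222,264,252))
rep('green',.006,.05,(305,218,332,246))
rep('purple',.006,.05,(232,258,258,286))
E
```

```text
side [326. 240.] 591 [ 0.7   -0.033  0.012] [0.815 0.114 0.1  ] [0.752 0.022 0.018]
side [289. 247.] 194 [0.599 0.023 0.012] [0.644 0.081 0.049] [0.618 0.05  0.039]
side [231. 249.] 38 [0.429 0.116 0.013] [0.459 0.15  0.042] [0.439 0.127 0.029]
side [252. 258.] 85 [0.465 0.053 0.012] [0.511 0.073 0.047] [0.487 0.063 0.03 ]
side [296. 285.] 48 [ 0.56  -0.106  0.013] [ 0.596 -0.068  0.047] [ 0.575 -0.092  0.035]
side [239. 309.] 209 [ 0.33  -0.129  0.012] [ 0.432 -0.056  0.028] [ 0.38  -0.09   0.017]
side [282. 311.] 133 [ 0.438 -0.213  0.045] [ 0.504 -0.178  0.1  ] [ 0.487 -0.183  0.084]
post 388 [772.  37.] [49. 46.] 2.6 [0.767 0.036 0.412]
arm 1176 [500.  44.] [ 78. 299.] 88.6 [0.558 0.042 0.241]
armend 517 [373.  44.] [43. 91.] 1.6 [0.376 0.045 0.251]
binrim 980 [ 422. -304.] [178. 250.] 1.3 [ 0.427 -0.313  0.11 ]
magnet 575 [ 384. -115.] [119. 114.] 13.4 [ 0.366 -0.108  0.016]
lug 263 [547. 130.] [87. 77.] 1.3 [0.539 0.133 0.011]
green 181 [568. -79.] [78. 84.] 86.3 [ 0.565 -0.08   0.009]
purple 172 [442. 144.] [77. 77.] 7.2 [0.436 0.145 0.009]
```

View pics/crop.png

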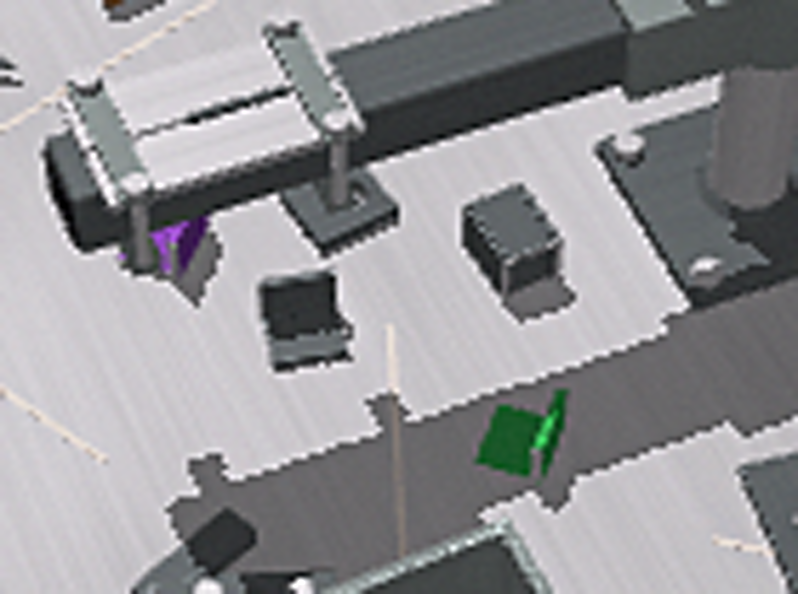

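The crop shows the grey angle at full-frame (253,264), open to the robot's right with its upright leg on the left. It is the angle_offcut, since the similar shapes at (318,231) and (245,271) in the top view are green and purple. The square tube is at (289,249) and the lug, with its hole, at (260,243). Next I'll fit the yaw of both offcuts.

```bash
python3 - <<'E'
from h import *
S=np.load('/tmp/side.npz');W=S['W'];K,R,t=S['K'],S['R'],S['t'].ravel();C=-R.T@t
z=W[...,2]
def top(box,lo,hi,h):
    u0,v0,u1,v1=box;m=np.zeros(z.shape,np.uint8);m[v0:v1,u0:u1]=1;m&=((z>lo)&(z<hi)).astype(np.uint8)
    n,l,st,ce=cv2.connectedComponentsWithStats(m);i=1+np.argmax(st[1:,4]);P=W[l==i]
    v,u=np.nonzero(l==i);d=np.stack([(u-K[0,2])/K[0,0],(v-K[1,2])/K[1,1],np.ones(len(u))],-1)@R
    Q=C+d*((h-C[2])/d[:,2])[:,None]
    r=cv2.minAreaRect((Q[:,:2]*1000).astype(np.float32));print(st[i,4],np.round(r[0],1),np.round(r[1],1),round(r[2],1),'medz',np.median(P[:,2]).round(4))
top((275,230,305,265),.035,.046,.04)
top((240,245,270,275),.034,.046,.04)
top((240,245,270,275),.003,.009,.006)
top((240,245,270,275),.012,.046,.02)
# dump angle cloud
for v in range(252,275,2): print(v,[(u,*(W[v,u]*1000).round().astype(int)) for u in range(243,266,4)])
for nm,box in(('tube',(270,230,308,268)),):
  for v in range(236,264,3): print(v,[(u,*(W[v,u]*1000).round().astype(int)) for u in range(278,302,4)])
s=get_calibration('wrist');Rw=np.array(s['R']);tw=np.array(s['t']).ravel();st=sense();E=np.array(st['ee_rot'])
print('wristcam in tool',E.T@(-Rw.T@tw-st['tool_pos']),(E.T@Rw.T).round(2).tolist(),np.array(s['camera_matrix'])[0,0])
E
```

```text
143 [619.5  50.6] [42.1 54.1] 2.8 medz 0.0396
33 [487.4  62.1] [14.4 44.4] 84.4 medz 0.0383
91 [486.9  40.8] [52.3 49.2] 83.0 medz 0.0062
83 [489.7  69.2] [25.5 47. ] 77.4 medz 0.0289
252 [(243, np.int64(477), np.int64(118), np.int64(4)), (247, np.int64(492), np.int64(119), np.int64(-7)), (251, np.int64(502), np.int64(107), np.int64(3)), (255, np.int64(515), np.int64(101), np.int64(3)), (259, np.int64(528), np.int64(98), np.int64(-1)), (263, np.int64(540), np.int64(90), np.int64(2))]
254 [(243, np.int64(475), np.int64(112), np.int64(0)), (247, np.int64(487), np.int64(104), np.int64(3)), (251, np.int64(502), np.int64(107), np.int64(-9)), (255, np.int64(511), np.int64(90), np.int64(7)), (259, np.int64(525), np.int64(90), np.int64(0)), (263, np.int64(537), np.int64(84), np.int64(0))]
256 [(243, np.int64(472), np.int64(104), np.int64(1)), (247, np.int64(484), np.int64(98), np.int64(1)), (251, np.int64(488), np.int64(69), np.int64(37)), (255, np.int64(499), np.int64(62), np.int64(39)), (259, np.int64(522), np.int64(83), np.int64(-1)), (263, np.int64(533), np.int64(75), np.int64(3))]
258 [
[... 5177 characters left out ...]
41), np.int64(-1)), (282, np.int64(584), np.int64(30), np.int64(8)), (286, np.int64(597), np.int64(27), np.int64(4)), (290, np.int64(610), np.int64(21), np.int64(4)), (294, np.int64(623), np.int64(17), np.int64(1)), (298, np.int64(635), np.int64(11), np.int64(2))]
263 [(278, np.int64(569), np.int64(30), np.int64(-1)), (282, np.int64(579), np.int64(20), np.int64(6)), (286, np.int64(594), np.int64(19), np.int64(-2)), (290, np.int64(607), np.int64(16), np.int64(-5)), (294, np.int64(618), np.int64(7), np.int64(1)), (298, np.int64(631), np.int64(3), np.int64(-2))]
wristcam in tool [ 0.07959643 -0.00096016 -0.12545387] [[-0.0, -0.95, -0.31], [1.0, 0.0, -0.0], [0.0, -0.31, 0.95]] 369.14633611370397
```

Both offcuts fit the given sizes:

| Part | Centre | Orientation |
|---|---|---|
| Tube | (0.620, 0.050) | long side along world y |
| Angle | (0.487, 0.047) | sawn ends facing ±x |

I'll grip both across world x, coming in from the robot's right under the arm with the tool slanted and the wrist camera on its lower side. First move: up, then across the arm.

```bash
cat >> h.py <<'E'
def Rt(th,flip=-1,yaw=0):
    "tool z=(0,cos th,-sin th) yawed; tool y = flip*world x"
    a=np.radians(th);z=np.array([0,np.cos(a),-np.sin(a)]);y=np.array([flip,0,0.]);x=np.cross(y,z)
    b=np.radians(yaw);Z=np.array([[np.cos(b),-np.sin(b),0],[np.sin(b),np.cos(b),0],[0,0,1]])
    return Z@np.stack([x,y,z],1)
def go(pos,R=None):
    s=sense();E=np.array(s['ee_rot']);d=E.T@(np.array(pos)-s['tool_pos'])*1000
    w=np.zeros(3) if R is None else np.degrees(cv2.Rodrigues(E.T@R)[0].ravel())
    print('row',d.round(1).tolist(),w.round(1).tolist(),'| at',np.round(s['tool_pos'],4),'q',np.round(s['qpos'],1).tolist(),'w',round(s['gripper_width'],4),'F',np.round(s['contact_force'],1),'t',round(s['time_s'],2))
E
python3 -m handwheel '[[0,0,-50,0,0,0,0],[0,0,-100,0,0,0,0],[0,0,-150,0,0,0,0],[0,0,-170,0,0,0,0],[-30,-38,-170,0,0,8,0],[-60,-75,-170,0,0,16,0],[-95,-115,-170,0,0,24,0],[-127,-154,-170,0,0,32,0]]'
python3 -c "
from h import *
go([.45,-.15,.42],Rt(90))"
```

```text
time_s: 0.9
tool_pos: [0.3058, 0.381, 0.4176]
ee_rot: [[-0.557, 0.831, -0.0], [0.831, 0.557, -0.001], [-0.0, -0.001, -1.0]]
contact_force: [1.1, -0.6, 0.2]
gripper_width: 0.0856
finger_force: 0.0
row [-521.3, -176.0, -2.1] [-0.0, -0.0, -146.2] | at [0.3058 0.381  0.4176] q [42.5, -18.2, 95.8, -0.0, 102.4, 8.7] w 0.0856 F [ 1.1 -0.6  0.2] t 0.9
```

```bash

python3 -m handwheel '[[-47,-16,0,0,0,8,0],[-94,-32,0,0,0,16,0],[-141,-48,0,0,0,24,0],[-188,-64,0,0,0,32,0],[-235,-80,0,0,0,40,0],[-282,-96,0,0,0,48,0],[-329,-112,0,0,0,56,0],[-376,-128,0,0,0,64,0]]'
python3 -c "
from h import *
go([.45,-.15,.42],Rt(90))"
```

```text
time_s: 1.7
tool_pos: [0.4106, -0.0024, 0.418]
ee_rot: [[0.503, 0.864, 0.0], [0.864, -0.503, 0.0], [0.0, 0.0, -1.0]]
contact_force: [0.2, 0.7, 0.2]
gripper_width: 0.0853
finger_force: 0.0
row [-107.7, 108.4, -2.0] [-0.0, -0.0, 149.8] | at [ 0.4106 -0.0024  0.418 ] q [-10.8, -29.4, 103.9, 0.0, 105.5, 19.5] w 0.0853 F [0.2 0.7 0.2] t 1.7
```

```bash

python3 -m handwheel '[[-27,27,0,0,0,8.5,0],[-54,54,0,0,0,17,0],[-81,81,0,0,0,25.5,0],[-108,108,0,0,0,34,0],[-108,108,0,0,0,42.5,0],[-108,108,0,0,0,51,0],[-108,108,0,0,0,59.5,0],[-108,108,0,0,0,68,0]]'
python3 -m handwheel '[[0,0,0,0,0,8.5,0],[0,0,0,0,0,17,0],[0,0,0,0,0,25.5,0],[0,0,0,0,0,34,0],[0,0,0,0,0,42.5,0],[0,0,0,0,0,51,0],[0,0,0,0,0,59.5,0],[0,0,0,0,0,68,0]]'
python3 -c "
from h import *
go([.487,-.20,.32],Rt(42))"
```

```text
time_s: 2.5
tool_pos: [0.4504, -0.148, 0.4176]
ee_rot: [[0.99, -0.144, -0.001], [-0.144, -0.99, 0.001], [-0.001, -0.0, -1.0]]
contact_force: [0.1, -0.1, 0.1]
gripper_width: 0.0855
finger_force: 0.0
time_s: 3.3
tool_pos: [0.4505, -0.1477, 0.4177]
ee_rot: [[0.238, -0.971, -0.001], [-0.971, -0.238, 0.0], [-0.001, 0.001, -1.0]]
contact_force: [-0.3, -0.1, 0.1]
gripper_width: 0.0853
finger_force: 0.0
row [59.5, -23.1, 97.7] [5.8, -47.7, 12.9] | at [ 0.4505 -0.1477  0.4177] q [-27.2, -20.2, 97.4, 0.0, 102.9, 139.1] w 0.0853 F [-0.3 -0.1  0.1] t 3.3
```

```bash

python3 -m handwheel '[[10,-4,16,1,-8,2.2,0],[20,-8,32,1.9,-15.9,4.3,0],[30,-12,48,2.9,-23.9,6.5,0],[40,-15,65,3.9,-31.8,8.6,0],[50,-19,81,4.8,-39.8,10.8,0],[59.5,-23,98,5.8,-47.7,12.9,0],[59.5,-23,98,5.8,-47.7,12.9,0]]'
python3 - <<'E'
from h import *
s=sense();p,W,(K,R,t)=cloud('wrist');cv2.imwrite('pics/w1.png',p);np.savez('/tmp/w.npz',W=W,p=p)
z=Rt(42)[:,2]
go(np.array([.487,-.11,.24])+.002*z,Rt(42))
# beam / straps extents from saved top view
W=np.load('/tmp/top.npz')['W'];P=W[185:310,255:310].reshape(-1,3);Q=P[(P[:,2]>.252)&(P[:,2]<.275)]
print(Q.shape);h,e=np.histogram(Q[:,0],bins=np.arange(.34,.56,.01));print(h,e[0]);print(np.percentile(Q[:,1],[3,97]))
E
```

```text
time_s: 4.0
tool_pos: [0.486, -0.2011, 0.3131]
ee_rot: [[-0.005, -1.0, -0.008], [-0.663, -0.002, 0.749], [-0.749, 0.009, -0.663]]
contact_force: [-0.2, -0.7, -0.2]
gripper_width: 0.0853
finger_force: 0.0
row [-3.3, -1.4, 120.3] [0.4, 0.2, -0.0] | at [ 0.4865 -0.2004  0.3164] q [-45.8, 4.2, 93.0, 35.2, 116.8, 140.5] w 0.0854 F [ 0.2  0.8 -0.2] t 4.05
(575, 3)
[  0   0   4  86 123  25  15  12  11  17  12  17  14  14  89 119  17   0
   0   0   0   0] 0.34
[0.0020216  0.08637008]
```

View pics/w1.png

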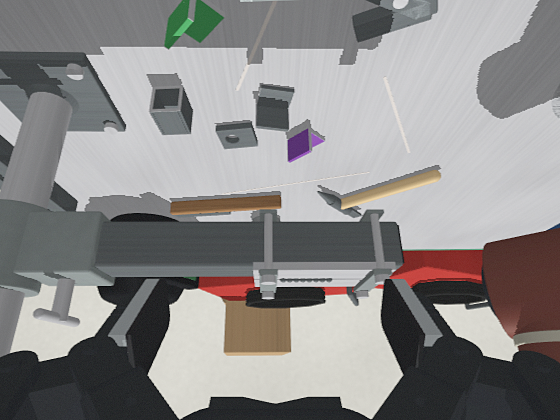

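The wrist view is upside down. It shows the tube at (171,108), open end facing us, the grey angle at (273,107), the lug at (236,135), and the green (193,22) and purple (303,143) decoys. I'll use it to refine the poses, since it sees them well.

```bash
python3 - <<'E'
from h import *
D=np.load('/tmp/w.npz');W=D['W'];z=W[...,2]
for nm,box,hs in(('tube',(140,70,200,140),[(.01,.034),(.036,.046)]),('angle',(248,80,300,132),[(.003,.010),(.012,.03),(.032,.045)])):
    for lo,hi in hs:
        u0,v0,u1,v1=box;m=np.zeros(z.shape,np.uint8);m[v0:v1,u0:u1]=1;m&=((z>lo)&(z<hi)).astype(np.uint8)
        m=cv2.erode(m,np.ones((2,2),np.uint8))
        n,l,st,ce=cv2.connectedComponentsWithStats(m);i=1+np.argmax(st[1:,4]);P=W[l==i]
        r=cv2.minAreaRect((P[:,:2]*1000).astype(np.float32));print(nm,lo,st[i,:],np.round(r[0],1),np.round(r[1],1),round(r[2],1),np.percentile(P,[3,97],axis=0).round(3).tolist())
        vx=cv2.fitLine((P[:,:2]*1000).astype(np.float32),cv2.DIST_HUBER,0,.01,.01).ravel();print('  line yaw',np.degrees(np.arctan2(vx[1],vx[0])).round(1))
z=Rt(42)[:,2]
go(np.array([.487,-.11,.24])+.002*z,Rt(42))
go(np.array([.487,-.01,.12])+.002*z,Rt(42))
E
```

```text
tube 0.01 [179  93  13  35 179] [600.9  48. ] [ 3.1 52.9] 3.1 [[0.599, 0.023, 0.012], [0.603, 0.071, 0.031]]
  line yaw -86.8
tube 0.036 [150 109  41  26 739] [619.   49.5] [39.3 53.4] 3.0 [[0.6, 0.024, 0.038], [0.637, 0.073, 0.041]]
  line yaw -76.5
angle 0.003 [256  87  39  24 649] [482.4  43. ] [37.5 44.9] 78.0 [[0.461, 0.025, 0.005], [0.504, 0.062, 0.008]]
  line yaw -44.0
angle 0.012 [256 110  33  14 315] [486.   59.8] [ 3.9 44.9] 78.2 [[0.465, 0.055, 0.014], [0.507, 0.064, 0.029]]
  line yaw -11.8
angle 0.032 [256 122  33  10 184] [486.4  61.8] [ 7.  44.1] 78.5 [[0.466, 0.056, 0.034], [0.507, 0.067, 0.04]]
  line yaw -11.9
row [-3.3, -1.4, 120.3] [0.4, 0.2, -0.0] | at [ 0.4865 -0.2004  0.3164] q [-45.8, 4.2, 93.0, 35.2, 116.8, 140.5] w 0.0854 F [ 0.2  0.8 -0.2] t 4.05
row [19.5, -2.5, 274.9] [0.4, 0.2, -0.0] | at [ 0.4865 -0.2004  0.3164] q [-45.8, 4.2, 93.0, 35.2, 116.8, 140.5] w 0.0854 F [ 0.2  0.8 -0.2] t 4.05
```

```bash
python3 - <<'E'
from h import *
R=Rt(42,yaw=-10);z=R[:,2]
for G in([.456,-.11,.24],[.474,-.01,.12],[.485,.053,.025]): go(np.array(G)+.002*z,R)
E
```

```text
row [-3.3, 29.4, 120.5] [7.8, 0.2, 6.7] | at [ 0.4865 -0.2004  0.3164] q [-45.8, 4.2, 93.0, 35.2, 116.8, 140.5] w 0.0854 F [ 0.2  0.8 -0.2] t 4.05
row [19.5, 10.3, 274.9] [7.8, 0.2, 6.7] | at [ 0.4865 -0.2004  0.3164] q [-45.8, 4.2, 93.0, 35.2, 116.8, 140.5] w 0.0854 F [ 0.2  0.8 -0.2] t 4.05
row [48.4, -1.5, 385.1] [7.8, 0.2, 6.7] | at [ 0.4865 -0.2004  0.3164] q [-45.8, 4.2, 93.0, 35.2, 116.8, 140.5] w 0.0854 F [ 0.2  0.8 -0.2] t 4.05
```

```bash

python3 -m handwheel '[[-1,10,40,2.6,0,2.2,0],[-2,20,80,5.2,0,4.5,0],[-3,29,120,7.8,0.2,6.7,0],[3,24,159,7.8,0.2,6.7,0],[9,19,197,7.8,0.2,6.7,0],[14,15,236,7.8,0.2,6.7,0],[19.5,10,275,7.8,0.2,6.7,0],[19.5,10,275,7.8,0.2,6.7,0]]'
python3 - <<'E'
from h import *
R=Rt(42,yaw=-10);z=R[:,2]
for G in([.485,.053,.025],): go(np.array(G)+.002*z,R)
E
```

```text
time_s: 4.85
tool_pos: [0.4741, -0.005, 0.1197]
ee_rot: [[-0.11, -0.986, 0.124], [-0.663, 0.166, 0.73], [-0.74, -0.002, -0.672]]
contact_force: [0.3, -0.1, -0.6]
gripper_width: 0.0855
finger_force: 0.0
row [30.5, -0.9, 109.4] [0.2, -0.2, 0.4] | at [ 0.4741 -0.005   0.1197] q [-32.8, -2.5, 120.1, 43.0, 86.9, 144.5] w 0.0855 F [ 0.3 -0.1 -0.6] t 4.85
```

```bash

python3 -m handwheel '[[9,0,33,0,0,0,0],[18,0,65,0,0,0,0],[25,-0.5,90,0,0,0,0],[30,-1,109,0,0,0,0],[30,-1,109,0,0,0,0]]'
python3 - <<'E'
from h import *
R=Rt(42,yaw=-10);z=R[:,2]
p,W,_=cloud('wrist');cv2.imwrite('pics/w2.png',p)
for G in([.485,.053,.025],): go(np.array(G)+.002*z,R)
E
```

```text
time_s: 5.35
tool_pos: [0.4883, 0.0513, 0.0267]
ee_rot: [[-0.109, -0.986, 0.129], [-0.664, 0.169, 0.729], [-0.74, -0.007, -0.673]]
contact_force: [-0.5, 0.0, -0.1]
gripper_width: 0.0856
finger_force: 0.0
row [0.8, 4.6, 5.1] [-0.2, -0.3, 0.5] | at [0.4892 0.0505 0.0277] q [-26.2, 7.4, 121.4, 47.5, 74.8, 140.3] w 0.0855 F [-0.4 -0.4  0.2] t 5.4
```

View pics/w2.png

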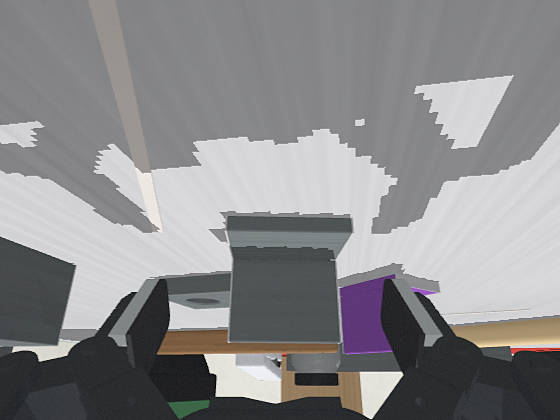

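The angle stands squarely between the open fingers: it spans columns 228–352 and the fingers are at about 165 and 387. I'll nudge slightly and close.

```bash

python3 -m handwheel '[[0,3,4,0,0,0,0],[0,3,4,0,0,0,1],[0,3,4,0,0,0,1],[0,3,4,0,0,0,1],[0,3,4,0,0,0,1],[0,3,4,0,0,0,1],[0,3,4,0,0,0,1],[0,3,4,0,0,0,1]]'
python3 - <<'E'
from h import *
R=Rt(42,yaw=-10)
go([.474,-.005,.10],R);go([.44,-.12,.22],R)
E
```

```text
time_s: 6.2
tool_pos: [0.4865, 0.0536, 0.0245]
ee_rot: [[-0.11, -0.985, 0.132], [-0.662, 0.172, 0.729], [-0.741, -0.007, -0.671]]
contact_force: [-2.1, -2.5, 6.0]
gripper_width: 0.0426
finger_force: 60.1
row [-15.8, 1.8, -95.0] [-0.2, -0.2, 0.4] | at [0.4865 0.0536 0.0245] q [-26.0, 7.4, 121.9, 47.8, 74.4, 140.2] w 0.0426 F [-2.1 -2.5  6. ] t 6.2
row [-24.8, 14.7, -264.0] [-0.2, -0.2, 0.4] | at [0.4865 0.0536 0.0245] q [-26.0, 7.4, 121.9, 47.8, 74.4, 140.2] w 0.0426 F [-2.1 -2.5  6. ] t 6.2
```

```bash

python3 -m handwheel '[[-5,1,-32,0,0,0,1],[-10,1,-64,0,0,0,1],[-16,2,-95,0,0,0,1],[-18,5,-137,0,0,0,1],[-20,8,-180,0,0,0,1],[-23,11,-222,0,0,0,1],[-25,15,-264,0,0,0,1],[-25,15,-264,0,0,0,1]]'
python3 - <<'E'
from h import *
go([.422,-.26,.24],Rt(90));go([.422,-.26,.1],Rt(90))
E
```

```text
time_s: 7.0
tool_pos: [0.4407, -0.1234, 0.2232]
ee_rot: [[-0.11, -0.984, 0.138], [-0.667, 0.176, 0.724], [-0.737, -0.013, -0.676]]
contact_force: [0.9, 0.1, -0.8]
gripper_width: 0.043
finger_force: 62.0
row [80.8, -5.9, -112.7] [-4.9, 47.3, -9.2] | at [ 0.4407 -0.1234  0.2232] q [-46.1, -7.2, 113.2, 38.1, 102.9, 142.6] w 0.043 F [ 0.9  0.1 -0.8] t 7.0
row [183.9, -4.1, -18.1] [-4.9, 47.3, -9.2] | at [ 0.4407 -0.1234  0.2232] q [-46.1, -7.2, 113.2, 38.1, 102.9, 142.6] w 0.043 F [ 0.9  0.1 -0.8] t 7.0
```

```bash

python3 -m handwheel '[[13,-1,-19,-0.8,7.9,-1.5,1],[27,-2,-38,-1.6,15.8,-3.1,1],[40,-3,-56,-2.5,23.6,-4.6,1],[54,-4,-75,-3.3,31.5,-6.1,1],[67,-5,-94,-4.1,39.4,-7.7,1],[81,-6,-113,-4.9,47.3,-9.2,1],[81,-6,-113,-4.9,47.3,-9.2,1]]'
python3 - <<'E'
from h import *
go([.422,-.26,.1],Rt(90))
T=np.load('/tmp/top.npz')['W'];P=T[230:320,340:460].reshape(-1,3);P=P[(P[:,2]>.105)&(P[:,2]<.115)]
print(np.percentile(P,[2,98],axis=0))
p,W,_=cloud('wrist');cv2.imwrite('pics/w3.png',p)
E
```

```text
time_s: 7.7
tool_pos: [0.4215, -0.2552, 0.2347]
ee_rot: [[0.006, -1.0, -0.007], [-1.0, -0.006, 0.006], [-0.006, 0.007, -1.0]]
contact_force: [0.3, 0.0, -1.2]
gripper_width: 0.0426
finger_force: 61.9
row [5.7, -1.3, 134.6] [0.4, 0.4, 0.3] | at [ 0.4215 -0.2552  0.2347] q [-39.9, -14.7, 110.2, 0.0, 85.1, 139.8] w 0.0426 F [ 0.3  0.  -1.2] t 7.7
[[ 0.33158189 -0.42689506  0.1052284 ]
 [ 0.51173378 -0.1789406   0.11460993]]
```

View pics/w3.png

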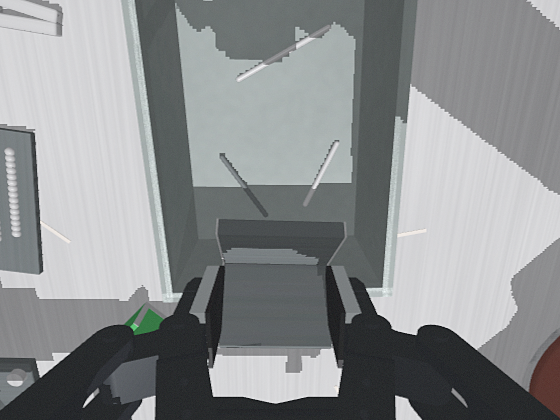

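The picture shows the angle held firmly between the pads, above the bin, whose left wall is at row 295. I'll shift a little deeper in y, lower and release.

```bash

python3 -m handwheel '[[22,0,40,0,0,0,1],[22,0,80,0,0,0,1],[22,0,120,0,0,0,1],[22,0,150,0,0,0,1],[22,0,150,0,0,0,0.4],[22,0,150,0,0,0,0.2],[22,0,150,0,0,0,0.2],[22,0,150,0,0,0,0.2]]'
python3 -m handwheel '[[0,0,-40,0,0,0,0.2],[0,0,-90,0,0,0,0.2],[0,0,-140,0,0,0,0.2],[0,0,-180,0,0,0,0],[0,0,-180,0,0,0,0]]'
python3 - <<'E'
from h import *
p,W,_=cloud('wrist');cv2.imwrite('pics/w4.png',p)
R=Rt(42,yaw=3)
go([.61,-.12,.26],R)
E
```

```text
time_s: 8.55
tool_pos: [0.4218, -0.2786, 0.0877]
ee_rot: [[0.003, -1.0, -0.003], [-1.0, -0.003, 0.004], [-0.004, 0.003, -1.0]]
contact_force: [-0.7, -0.4, 0.1]
gripper_width: 0.0686
finger_force: 0.0
time_s: 9.05
tool_pos: [0.4246, -0.2809, 0.2756]
ee_rot: [[0.004, -1.0, 0.006], [-1.0, -0.004, -0.005], [0.005, -0.006, -1.0]]
contact_force: [0.5, 0.1, 0.0]
gripper_width: 0.0852
finger_force: 0.0
row [-159.3, -187.1, 11.7] [-1.3, -48.1, -2.6] | at [ 0.4234 -0.28    0.2715] q [-41.9, -14.2, 106.2, 0.0, 87.8, 137.9] w 0.0853 F [ 0.2  0.3 -1.1] t 9.1
```

View pics/w4.png

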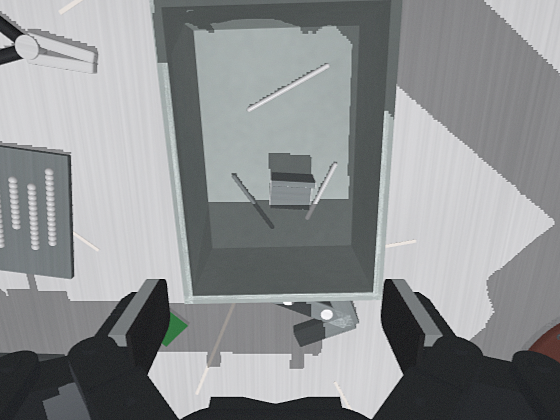

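The angle now lies in the bin at (290,185). Next is the tube.

```bash

python3 -m handwheel '[[-26,-33,2,-0.2,-8,-0.4,0],[-53,-66,4,-0.4,-16,-0.9,0],[-79,-99,5,-0.6,-24,-1.3,0],[-106,-132,7,-0.9,-32,-1.7,0],[-132,-168,9,-1.1,-40,-2.2,0],[-159,-200,11,-1.3,-48,-2.6,0],[-159,-205,11,-1.3,-48,-2.6,0]]'
python3 - <<'E'
from h import *
R=Rt(42,yaw=3);z=R[:,2]
for G in([.628,-.12,.24],[.622,-.01,.12],[.619,.047,.025]): go(np.array(G)+.002*z,R)
E
```

```text
time_s: 9.8
tool_pos: [0.6264, -0.1167, 0.2478]
ee_rot: [[0.024, -0.998, -0.052], [-0.658, -0.054, 0.751], [-0.752, 0.016, -0.659]]
contact_force: [-1.3, -0.5, -1.2]
gripper_width: 0.0855
finger_force: 0.0
row [8.1, -1.6, 4.6] [0.7, 0.8, -0.6] | at [ 0.6264 -0.1167  0.2478] q [-32.1, 18.2, 84.0, 39.5, 107.1, 147.0] w 0.0855 F [-1.3 -0.5 -1.2] t 9.8
row [25.8, -3.5, 166.5] [0.7, 0.8, -0.6] | at [ 0.6264 -0.1167  0.2478] q [-32.1, 18.2, 84.0, 39.5, 107.1, 147.0] w 0.0855 F [-1.3 -0.5 -1.2] t 9.8
row [59.7, -5.2, 272.0] [0.7, 0.8, -0.6] | at [ 0.6264 -0.1167  0.2478] q [-32.1, 18.2, 84.0, 39.5, 107.1, 147.0] w 0.0855 F [-1.3 -0.5 -1.2] t 9.8
```

```bash

python3 -m handwheel '[[6,-1,42,0.7,0.8,-0.6,0],[13,-2,84,0.7,0.8,-0.6,0],[20,-3,126,0.7,0.8,-0.6,0],[26,-3.5,166,0.7,0.8,-0.6,0],[37,-4,202,0.7,0.8,-0.6,0],[48,-4.5,236,0.7,0.8,-0.6,0],[57,-5,262,0.7,0.8,-0.6,0],[57,-5,262,0.7,0.8,-0.6,0]]'
python3 - <<'E'
from h import *
R=Rt(42,yaw=3);z=R[:,2]
p,W,_=cloud('wrist');cv2.imwrite('pics/w5.png',p)
for G in([.619,.047,.025],): go(np.array(G)+.002*z,R)
E
```

```text
time_s: 10.6
tool_pos: [0.617, 0.0413, 0.0334]
ee_rot: [[0.036, -0.999, -0.04], [-0.672, -0.053, 0.739], [-0.74, 0.0, -0.673]]
contact_force: [-1.1, 0.0, -0.9]
gripper_width: 0.0853
finger_force: 0.0
row [3.3, -0.4, 14.4] [-0.1, -0.4, 0.1] | at [0.6189 0.0401 0.0357] q [-20.3, 25.3, 97.6, 43.2, 83.0, 140.8] w 0.0855 F [ 0.4 -1.2  1.4] t 10.65
```

View pics/w5.png

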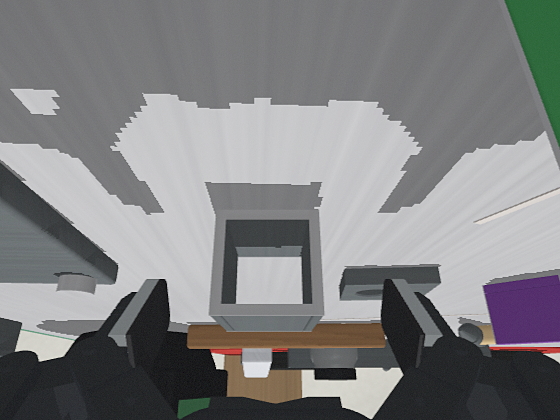

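The tube's open end sits centred between the fingers, at columns 213–323. I'll advance about 11 mm and close.

```bash

python3 -m handwheel '[[3,0,8,0,0,0,0],[3,0,11,0,0,0,0],[3,0,11,0,0,0,1],[3,0,11,0,0,0,1],[3,0,11,0,0,0,1],[3,0,11,0,0,0,1],[3,0,11,0,0,0,1],[3,0,11,0,0,0,1]]'
python3 - <<'E'
from h import *
R=Rt(42,yaw=3)
go([.622,-.008,.11],R);go([.61,-.13,.25],R)
E
```

```text
time_s: 11.45
tool_pos: [0.621, 0.0449, 0.0283]
ee_rot: [[0.04, -0.999, -0.032], [-0.673, -0.051, 0.738], [-0.738, -0.008, -0.675]]
contact_force: [-1.2, -3.1, 4.9]
gripper_width: 0.0393
finger_force: 61.1
row [-24.7, 1.0, -94.1] [-0.4, -0.4, 0.3] | at [0.621  0.0449 0.0283] q [-19.9, 25.9, 97.5, 43.6, 82.1, 140.5] w 0.0393 F [-1.2 -3.1  4.9] t 11.45
row [-46.4, 18.0, -278.2] [-0.4, -0.4, 0.3] | at [0.621  0.0449 0.0283] q [-19.9, 25.9, 97.5, 43.6, 82.1, 140.5] w 0.0393 F [-1.2 -3.1  4.9] t 11.45
```

```bash

python3 -m handwheel '[[-8,0,-32,0,0,0,1],[-16,1,-64,0,0,0,1],[-25,1,-94,0,0,0,1],[-30,5,-138,0,0,0,1],[-35,9,-185,0,0,0,1],[-40,14,-232,0,0,0,1],[-46,18,-278,0,0,0,1],[-46,18,-278,0,0,0,1]]'
python3 - <<'E'
from h import *
go([.422,-.345,.26],Rt(90))
E
```

```text
time_s: 12.25
tool_pos: [0.6117, -0.1339, 0.2541]
ee_rot: [[0.043, -0.999, -0.024], [-0.678, -0.047, 0.734], [-0.734, -0.016, -0.679]]
contact_force: [0.7, 0.6, -0.8]
gripper_width: 0.0392
finger_force: 61.3
row [130.5, 199.3, -154.4] [0.2, 47.2, 2.9] | at [ 0.6117 -0.1339  0.2541] q [-33.9, 15.9, 85.7, 38.4, 106.5, 144.8] w 0.0392 F [ 0.7  0.6 -0.8] t 12.25
```

```bash

python3 -m handwheel '[[19,28,-22,0,6.8,0.4,1],[37,57,-44,0,13.5,0.8,1],[56,85,-66,0,20.2,1.2,1],[75,114,-88,0,27,1.6,1],[93,142,-110,0,33.7,2,1],[112,171,-132,0,40.5,2.5,1],[130,199,-154,0,47.2,2.9,1],[130,199,-154,0,47.2,2.9,1]]'
python3 - <<'E'
from h import *
go([.422,-.345,.088],Rt(90))
E
```

```text
time_s: 13.05
tool_pos: [0.4189, -0.3408, 0.2536]
ee_rot: [[0.005, -1.0, -0.014], [-1.0, -0.005, 0.005], [-0.005, 0.014, -1.0]]
contact_force: [1.1, 0.8, -2.5]
gripper_width: 0.0396
finger_force: 61.5
row [5.1, -5.4, 165.6] [0.8, 0.3, 0.3] | at [ 0.4189 -0.3408  0.2536] q [-46.8, -8.3, 102.9, -0.4, 86.2, 132.9] w 0.0396 F [ 1.1  0.8 -2.5] t 13.05
```

```bash

python3 -m handwheel '[[4,-3,42,0,0,0,1],[4,-3,84,0,0,0,1],[4,-3,126,0,0,0,1],[4,-3,165,0,0,0,1],[4,-3,165,0,0,0,0.4],[4,-3,165,0,0,0,0.2],[4,-3,165,0,0,0,0.2],[4,-3,165,0,0,0,0.2]]'
python3 -m handwheel '[[0,0,-40,0,0,0,0.2],[0,0,-90,0,0,0,0.2],[0,0,-140,0,0,0,0.2],[0,0,-180,0,0,0,0],[0,0,-220,0,0,0,0],[0,0,-220,0,0,0,0],[0,0,-220,0,0,0,0],[0,0,-220,0,0,0,0]]'
python3 - <<'E'
from h import *
p,W,_=cloud('wrist');cv2.imwrite('pics/w6.png',p)
p2,W2,_=cloud('side')
P=W2.reshape(-1,3);Q=P[(P[:,0]>.3)&(P[:,0]<.54)&(P[:,1]<-.15)&(P[:,1]>-.46)&(P[:,2]>.104)&(P[:,2]<.116)];print('rim',np.percentile(Q,[2,98],axis=0).round(3).tolist())
go([.422,-.345,.3])
E
```

```text
time_s: 13.85
tool_pos: [0.4238, -0.3453, 0.0933]
ee_rot: [[0.006, -1.0, -0.009], [-1.0, -0.006, 0.003], [-0.003, 0.009, -1.0]]
contact_force: [0.3, -0.3, 0.8]
gripper_width: 0.0686
finger_force: 0.0
time_s: 14.65
tool_pos: [0.4247, -0.3449, 0.3098]
ee_rot: [[0.006, -1.0, -0.013], [-1.0, -0.006, 0.007], [-0.007, 0.013, -1.0]]
contact_force: [-0.2, 0.0, 0.6]
gripper_width: 0.0854
finger_force: 0.0
rim [[0.334, -0.426, 0.105], [0.514, -0.179, 0.115]]
row [0.3, 2.3, 8.6] [0.0, 0.0, 0.0] | at [ 0.4244 -0.3447  0.3085] q [-46.8, -8.8, 98.1, -0.3, 91.6, 132.9] w 0.0854 F [ 0.3 -0.5  0. ] t 14.75
```

View pics/w6.png

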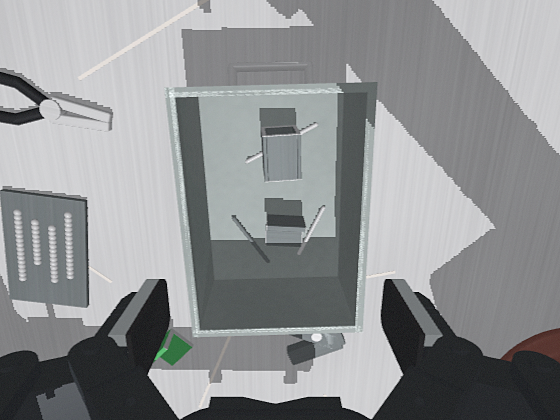

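Both offcuts lie inside the bin, the tube at (281,152) and the angle at (285,228). The bin hasn't moved and the gripper is clear, so I'm handing in.

```bash
python3 -c "
from plant import hand_in
print(hand_in())"
```

```text
the job is handed in; nothing more can be done
None
```

I put both offcuts in the scrap bin and handed the job in after about 15 s of robot time; the bin did not move, nothing was seen to be knocked, and the hand-in returned no verdict.

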